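# Restock the foil and load the reagent carrier

### The arm

A 7-joint arm with a two-finger parallel gripper is mounted at the origin on the work surface. World frame = base frame: x ahead of the robot, y to its left, z up, the work surface at z = 0. Lengths are in mm, angles in degrees, forces in N, time in s.
With the tool pointing down it reaches from about 400 to 850 mm from the base axis. Payload 4.5 kg.
Tool frame: the origin (TCP) lies on the front face of the gripper's body, between the roots of the fingers; the fingertips stand 64 mm ahead of it and the grasp point (between the pads) lies 45 mm ahead of it; z points along the fingers, x is the direction in which the jaws open and shut, and the axes are right-handed (so a half turn about z gives the same grasp; the last joint's range is limited). The gripper opens to 88 mm and grips with 3 to 60 N. Pads are 18 mm wide; open, the fingers measure 123 mm over their backs; the gripper's body (75 mm by 187 mm) begins 45 mm behind the grasp point.
Start: joints at [-66.016, 39.483, -11.15, 89.685, 9.013, 51.709, -12.324], TCP at [234.59, 579.323, 302.743] pointing down, gripper open.
Joint ranges: [-172.22, 172.22], [-26.19, 119.32], [-84.43, 86.54], [7.71, 146.69], [-57.33, 237.33], [2.42, 119.75], [-152.13, 152.13]. Speed limits (degrees/s): [147.25, 147.25, 180, 180, 180, 180, 180].

### API

Orientations are given as a 3x3 rotation matrix whose columns are the frame's x, y, z axes.
In Python, from cell import env, cams gives the robot as it stands. Calls block until the motion is done:
- env.reach(position, orientation): joint-space move of the TCP to a pose.
- env.move_straight(position, rot=None, v=150): straight line of the TCP; rot=None keeps the orientation; v is the mean speed in mm/s.
- env.movej(angles): joint-space move.
- env.set_gripper(opening, f_grip=None): finger opening in mm; f_grip is the grip in N (None keeps the last); returns when the fingers have stopped.
- env.hold(seconds).
- env.ik(position, orientation): joint angles nearest the present ones, or None.
- cams.grab_frame(name): name is "side" or "top"; returns the picture (400x640x3 uint8, red, green, blue); there is no depth.
- cams.camera_info(name): a dict with "camera_matrix" (3x3 intrinsics, pixels), "world_to_cam" (4x4, takes a point from world to camera coordinates). Camera axes: x right, y down, z forward; pixel columns grow to the right and rows downward; lengths in mm; the calibration is good to about 2 mm. A picture is of the moment at which its call begins. camera_info takes no time and is no camera call.
A pose or a line that the arm cannot do raises env.PlanningError and nothing moves.
- env.close_job(): hands the job in, once; it reports no verdict.
Readings, each from a call of its own:
- env.current_time(): time.
- env.current_joints(): joint angles.
- env.current_qvel(): joint speeds.
- env.current_joint_efforts(): joint torques, N m.
- env.current_position(): TCP position.
- env.current_ee_rot(): TCP orientation.
- env.current_wrist_force(): force on the tool from outside, world axes, zero at the start.
- env.current_torque(): the same for the moment, N m.
- env.current_opening(): finger opening in mm.
Only numpy, scipy, OpenCV 4.12 (cv2) and the standard library are available. Lean on these libraries where they do the work, as an engineer would, in place of code of your own. Each camera call takes 0.05 s, during which the arm holds its last target.

### The job

Get the deck ready for the next run. While the carrier is still covered, roll the foil in the magazine home along its floor with the flat of your closed hand on top, never lifting it: first the roll nearer the end stop, right up against the stop, then, if there is a second, that one up against the first. Then lift the cover plate straight up off the carrier's two dowels, keeping it level so that it does not bind, and lay it flat and square on the parking mat; finally stand every reagent jar upright in a cell of its own in the carrier, setting it down rather than dropping it. Leave the other labware alone.

Things in the scene. Friction and masses are not known exactly. Their poses are not given: they have to be found in the camera images.
- magazine: foil magazine, fixed: aluminium trough 106 mm wide inside, floor 3 mm above the table, side rails to 25 mm. Origin on the table, mid-width; x runs along it to the stop, a rubber face at x = 165 mm, 56 mm high, before a white housing (to x = 254, 140 wide, 94 high). Trough starts, open, at x = -200. A roll at the stop has its centre at x = 130 mm, a second touching that roll x = 60
- foil_roll_1: roll of aluminium foil on its side, 70 mm diameter, 100 mm long, about 0.4 kg; origin at its centre, y along its axis, which lies across the magazine (x and z turn as it rolls). Rolls with some resistance: let go at 0.1 m/s it coasts about 2 to 4 cm and stops. The roll nearer the stop, 130 to 190 mm from home at the start.
- foil_roll_2: roll of aluminium foil on its side, 70 mm diameter, 100 mm long, about 0.4 kg; origin at its centre, y along its axis, which lies across the magazine (x and z turn as it rolls). Rolls with some resistance: let go at 0.1 m/s it coasts about 2 to 4 cm and stops. The second roll, behind the first (farther from the stop); in some starts there is none.
- carrier: white carrier, fixed: open crate of 2 (x) by 3 (y) cells, 56 mm square inside, 4 mm walls, 124 mm (x) by 232 mm (y) with solid end blocks; rim 36 mm, dividers 31 mm, cell floors 4 mm above the table. Origin on the table under its middle. On each end block, at x = 0, y = +-104 mm, a steel dowel, 8 mm diameter, rises 16 mm above the rim
- cover_plate: aluminium plate, 120 (x) by 228 (y) by 5 mm, about 0.4 kg, on the carrier's rim with its two 9 mm holes over the dowels. Origin: centre of its underside, z up. Bow handle on its middle, at its balance point: a bar along y, 100 mm long, 14 mm wide (x), 12 mm tall, its centre 41 mm above the origin, on posts at y = +-42 mm
- parking_mat: grey mat on the table, fixed, 150 mm (x) by 250 mm (y), 3 mm thick, where the cover plate is parked, long sides together; origin at the centre of its underside.
- jar_mat: pale mat on the table, fixed, 160 mm (x) by 240 mm (y), 2 mm thick, on which the jars arrive; origin at the centre of its underside.
- jar1: squat closed reagent jar standing upright, about 0.1 kg; origin at the centre of its underside, z up its axis. Body 46 mm diameter up to 42 mm, then a shoulder; white screw cap 34 mm diameter from 49 to 74 mm height, by which it is gripped. In some starts it is absent.
- jar2: squat closed reagent jar standing upright, about 0.1 kg; origin at the centre of its underside, z up its axis. Body 46 mm diameter up to 42 mm, then a shoulder; white screw cap 34 mm diameter from 49 to 74 mm height, by which it is gripped. In some starts it is absent.
- jar3: squat closed reagent jar standing upright, about 0.1 kg; origin at the centre of its underside, z up its axis. Body 46 mm diameter up to 42 mm, then a shoulder; white screw cap 34 mm diameter from 49 to 74 mm height, by which it is gripped. In some starts it is absent.
- jar4: squat closed reagent jar standing upright, about 0.1 kg; origin at the centre of its underside, z up its axis. Body 46 mm diameter up to 42 mm, then a shoulder; white screw cap 34 mm diameter from 49 to 74 mm height, by which it is gripped. In some starts it is absent.
- jar5: squat closed reagent jar standing upright, about 0.1 kg; origin at the centre of its underside, z up its axis. Body 46 mm diameter up to 42 mm, then a shoulder; white screw cap 34 mm diameter from 49 to 74 mm height, by which it is gripped. In some starts it is absent.
- jar6: squat closed reagent jar standing upright, about 0.1 kg; origin at the centre of its underside, z up its axis. Body 46 mm diameter up to 42 mm, then a shoulder; white screw cap 34 mm diameter from 49 to 74 mm height, by which it is gripped. In some starts it is absent.
- cell0 (a point): centre of the floor of a carrier cell, 4 mm above the table (at x = -30, y = -60 mm in the carrier)
- cell1 (a point): centre of the floor of a carrier cell, 4 mm above the table (at x = 30, y = -60 mm in the carrier)
- cell2 (a point): centre of the floor of a carrier cell, 4 mm above the table (at x = -30, y = 0 mm in the carrier)
- cell3 (a point): centre of the floor of a carrier cell, 4 mm above the table (at x = 30, y = 0 mm in the carrier)
- cell4 (a point): centre of the floor of a carrier cell, 4 mm above the table (at x = -30, y = 60 mm in the carrier)
- cell5 (a point): centre of the floor of a carrier cell, 4 mm above the table (at x = 30, y = 60 mm in the carrier)
- deep_well_plate_1: milky deep-well plate in a deck nest beyond the work, standard labware, 86 mm (its x) by 128 mm (its y), 44 mm high; not part of the job; origin at the centre of its underside
- deep_well_plate_2: another milky deep-well plate beside it, standard labware, 86 mm (its x) by 128 mm (its y), 44 mm high; not part of the job; origin at the centre of its underside
- tip_box: tip box in the next nest, standard labware, 86 mm (its x) by 128 mm (its y), 60 mm high; not part of the job; origin at the centre of its underside
There are look-alikes about, which are no part of the job. What is shaped like the foil_roll_2 but green is not meant. Leave any purple look-alike of the jar5 alone.

How it is judged:
By the outcome, as a careful person would: the job done as asked, in the order asked, and still so for the second after the job is handed in, with the robot touching nothing.
Of foil_roll_2, jar1, jar2, jar3, jar4, jar5, jar6 only 5 to 7 are there at a start; the rules pass over those that are not, and their reading is None.
At some moment in a run one of jar1, jar2, jar3, jar4, jar5, jar6, foil_roll_1 may be knocked a few centimetres aside while the robot is not near it.
It also fails if it takes over 210 s, if anything falls off the work surface, if the arm or the gripper's body presses on something with over 40 N, if the wrist force passes 120 N, or if a joint passes its speed limit or range.

## Working session

There is one attempt and no reset: what is moved stays moved. The work goes in short steps, each a Python script; the robot and the scene stay as the last script left them, time stands still between calls to the robot, and variables do not carry over. Pictures are saved under pics/ and viewed, and the job is handed in when it is done.

```bash
ls; mkdir -p pics
python3 - <<'E'
from cell import env,cams
import cv2,numpy as np
for n in("side","top"):
    f=cams.grab_frame(n);cv2.imwrite(f"pics/{n}0.png",f[:,:,::-1])
    i=cams.camera_info(n);print(n,i["camera_matrix"],np.round(i["world_to_cam"],3))
    T=np.array(i["world_to_cam"]);print(-T[:3,:3].T@T[:3,3])
print(env.current_time(),env.current_position(),env.current_ee_rot())
E
```

```text
pics
side [[484.35737211   0.         314.56304499]
 [  0.         484.35737211 205.12780434]
 [  0.           0.           1.        ]] [[ 9.45000e-01 -3.25000e-01  1.40000e-02 -4.75174e+02]
 [-2.01000e-01 -6.16000e-01 -7.62000e-01  1.61477e+02]
 [ 2.56000e-01  7.18000e-01 -6.47000e-01  1.05088e+03]
 [ 0.00000e+00  0.00000e+00  0.00000e+00  1.00000e+00]]
[ 212.27653202 -809.51876775  809.83452048]
top [[514.70386371   0.         329.74244272]
 [  0.         514.70386371 193.76610323]
 [  0.           0.           1.        ]] [[-2.700000e-02 -1.000000e+00 -1.300000e-02  2.211700e+01]
 [-9.890000e-01  2.900000e-02 -1.480000e-01  5.057240e+02]
 [ 1.490000e-01  8.000000e-03 -9.890000e-01  1.429427e+03]
 [ 0.000000e+00  0.000000e+00  0.000000e+00  1.000000e+00]]
[ 288.12826775   -4.56840493 1488.78053059]
0.1 [234.45325739 578.87646021 301.9944019 ] [[ 3.75273076e-01  9.26914144e-01 -5.37708652e-04]
 [ 9.26912875e-01 -3.75273453e-01 -1.53549591e-03]
 [-1.62506066e-03  7.78211997e-05 -9.99998677e-01]]
```

View pics/side0.png

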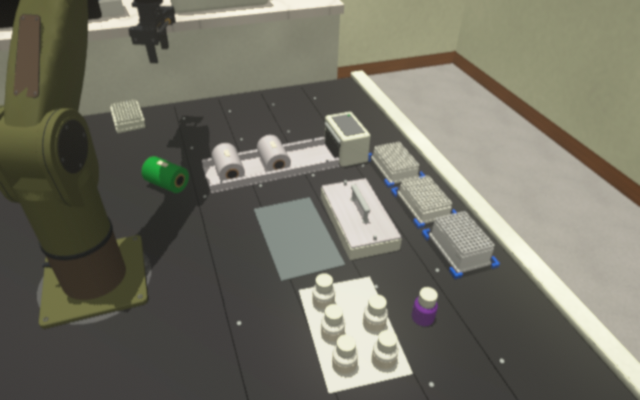

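View pics/top0.png

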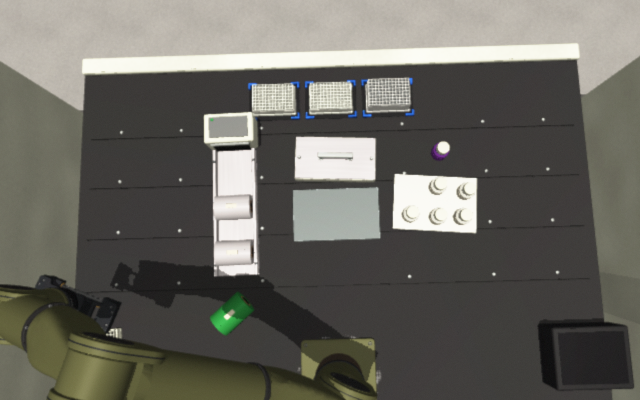

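Both pictures show the same layout. Pixels below are from the top view:
- **Foil rolls:** two grey rolls in the magazine at (233,207) and (235,251). The first is nearer the stop. The green roll at (232,314) is a decoy.
- **Jars:** five white ones at (438,186), (467,190), (411,213), (438,215) and (463,215). The purple jar at (441,150) is a decoy.
- **Cover:** on the carrier at (335,158).
- **Grey parking mat:** at (336,214).

Next I'll check close crops.

Run:
```python
import cv2,numpy as np
t=cv2.imread("pics/top0.png")
a=cv2.resize(t[105:285,190:390],None,fx=4,fy=4,interpolation=cv2.INTER_CUBIC)[:600]
a=cv2.resize(t[105:285,190:390],(667,600),interpolation=cv2.INTER_CUBIC)
b=cv2.resize(t[130:245,380:490],(570,596),interpolation=cv2.INTER_CUBIC)
cv2.imwrite("pics/c1.png",a);cv2.imwrite("pics/c2.png",b)
```

```text
(no output)
```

View pics/c1.png

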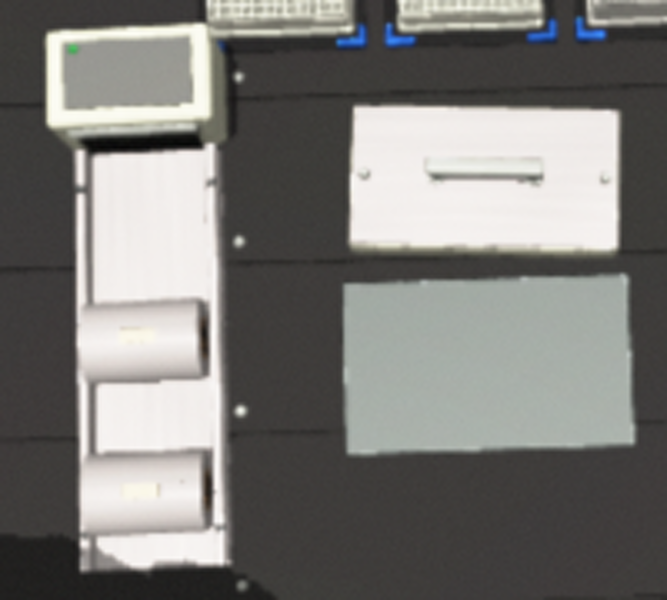

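View pics/c2.png

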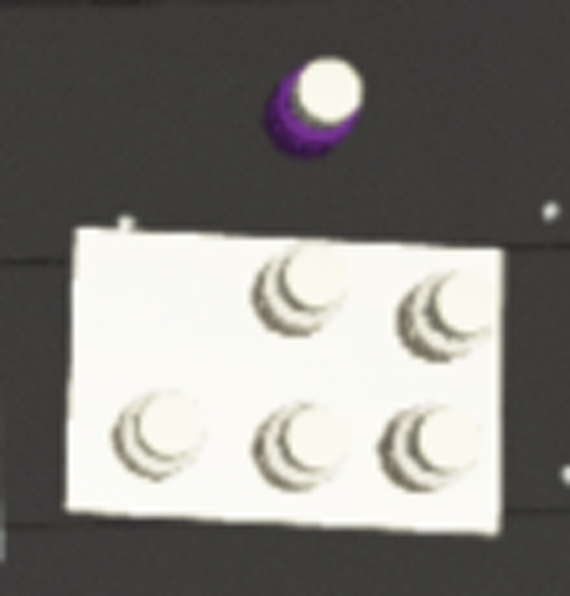

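The choice holds up in the crops: grey rolls at crop (143,340) and (145,492), and five white jars, with the purple jar left out. Now I'll measure them.

```bash
cat > h.py <<'E'
from cell import env,cams
import cv2,numpy as np
def cam(n):
    i=cams.camera_info(n);return np.array(i["camera_matrix"]),np.array(i["world_to_cam"])
def ray(n,p):
    K,T=cam(n);R=T[:3,:3];d=R.T@(np.linalg.inv(K)@[p[0],p[1],1]);return -R.T@T[:3,3],d/np.linalg.norm(d)
def onz(n,p,z):
    o,d=ray(n,p);return o+d*(z-o[2])/d[2]
def proj(n,P):
    K,T=cam(n);q=K@(T[:3,:3]@np.array(P,float)+T[:3,3]);return q[:2]/q[2]
def tri(pt,ps):
    o1,d1=ray("top",pt);o2,d2=ray("side",ps)
    A=np.stack([d1,-d2],1);s=np.linalg.lstsq(A,o2-o1,rcond=None)[0]
    a,b=o1+s[0]*d1,o2+s[1]*d2;return (a+b)/2,np.linalg.norm(a-b)
def save(n,name,crop=None,f=1):
    im=cams.grab_frame(n)[:,:,::-1]
    if crop: im=im[crop[1]:crop[3],crop[0]:crop[2]]
    cv2.imwrite(f"pics/{name}.png",cv2.resize(im,None,fx=f,fy=f,interpolation=cv2.INTER_CUBIC))
E
python3 - <<'E'
from h import *
t=cv2.imread("pics/top0.png");hs=cv2.cvtColor(t,cv2.COLOR_BGR2HSV)
for p in [(336,214),(310,165),(335,158),(420,190),(411,213),(235,230),(234,207),(299,157),(335,155)]: print(p,hs[p[1],p[0]],t[p[1],p[0]])
def blob(m,name,z,n="top"):
    cs=max(cv2.findContours(m.astype(np.uint8),cv2.RETR_EXTERNAL,cv2.CHAIN_APPROX_NONE)[0],key=cv2.contourArea)
    r=cv2.minAreaRect(cs);b=cv2.boxPoints(r)
    w=np.array([onz(n,p,z)[:2] for p in b]);c=w.mean(0)
    L=[np.linalg.norm(w[i]-w[i-1]) for i in (1,2)];e=[np.degrees(np.arctan2(*(w[i]-w[i-1])[::-1])) for i in(1,2)]
    print(name,np.round(b,1).tolist(),"c",c.round(1),"L",np.round(L,1),"ang",np.round(e,2))
roi=lambda x0,y0,x1,y1:np.pad(np.ones((y1-y0,x1-x0),bool),((y0,400-y1),(x0,640-x1)))
v=t.mean(2)
blob((v>100)&(v<200)&roi(285,183,390,250),"parkmat",3)
blob((v>130)&roi(285,130,385,184),"plate",41)
blob((v>130)&roi(385,168,490,245),"jarmat",2)
g=cv2.cvtColor(t,cv2.COLOR_BGR2GRAY)[165:245,385:490]
g=cv2.resize(g,None,fx=6,fy=6,interpolation=cv2.INTER_CUBIC)
cv2.imwrite("pics/edge.png",cv2.convertScaleAbs(g,alpha=3,beta=-510))
s=cv2.imread("pics/side0.png")
g=cv2.cvtColor(s,cv2.COLOR_BGR2GRAY)[265:390,295:420];g=cv2.resize(g,None,fx=4.8,fy=4.8,interpolation=cv2.INTER_CUBIC)
cv2.imwrite("pics/sidej.png",cv2.convertScaleAbs(g,alpha=1.3,beta=-80))
E
```

```text
(336, 214) [ 69  10 174] [169 174 167]
(310, 165) [ 10   6 243] [237 239 243]
(335, 158) [ 13  15 154] [145 149 154]
(420, 190) [ 25   6 250] [244 249 250]
(411, 213) [ 30  10 250] [240 250 250]
(235, 230) [ 10   6 243] [237 239 243]
(234, 207) [ 21  13 249] [236 245 249]
(299, 157) [ 37  12 192] [183 192 190]
(335, 155) [ 36   5 238] [233 238 237]
parkmat [[291.6000061035156, 189.60000610351562], [378.5, 186.6999969482422], [380.20001220703125, 238.5], [293.29998779296875, 241.39999389648438]] c [452.  -8.] L [254.2 151. ] ang [-89.75 179.52]
plate [[295.0, 137.0], [375.0, 137.0], [375.0, 180.0], [295.0, 180.0]] c [608.1 -10. ] L [231.3 126.1] ang [-91.76 177.69]
jarmat [[391.1000061035156, 228.60000610351562], [394.1000061035156, 171.39999389648438], [478.8999938964844, 175.89999389648438], [475.8999938964844, 233.0]] c [ 478.4 -296.9] L [168.4 247.7] ang [ -5.58 -94.78]
```

View pics/edge.png

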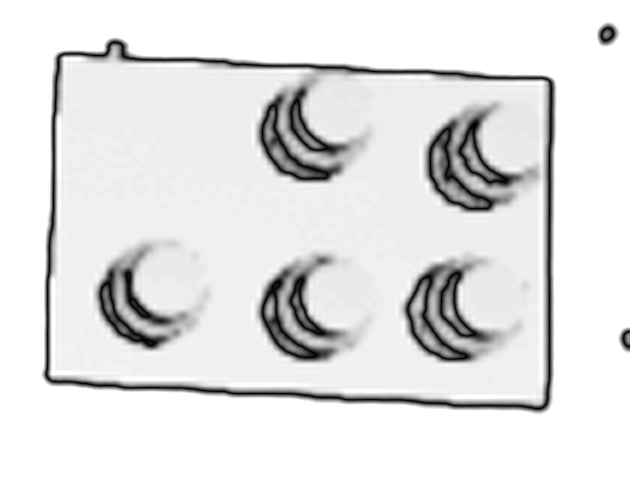

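View pics/sidej.png

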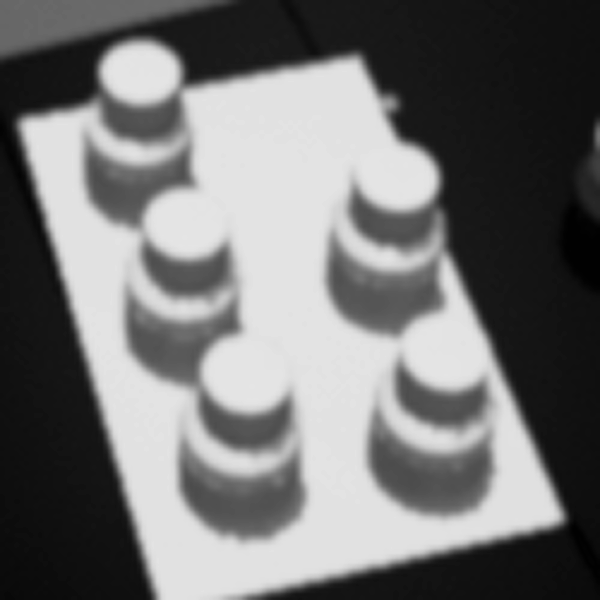

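Run:
```python
from h import *
t=cv2.imread("pics/top0.png");s=cv2.imread("pics/side0.png")
c=lambda im,x0,y0,x1,y1,f:cv2.resize(im[y0:y1,x0:x1],None,fx=f,fy=f,interpolation=cv2.INTER_CUBIC)
a=cv2.convertScaleAbs(c(t,195,100,280,200,6),alpha=1.0)
cv2.imwrite("pics/m1.png",a)
cv2.imwrite("pics/m2.png",c(t,195,185,280,285,6))
cv2.imwrite("pics/m3.png",c(s,195,105,375,215,4.4))
cv2.imwrite("pics/m4.png",c(s,310,165,410,265,6))
T=[(340,110),(510,142),(168,283),(338,295),(490,297)];S=[(398,176),(445,350),(141,72),(187,224),(246,375)]
for a,b in zip(T,S):
    p=(385+(a[0]-2.5)/6,165+(a[1]-2.5)/6);q=(295+(b[0]-1.9)/4.8,265+(b[1]-1.9)/4.8)
    P,e=tri(p,q);print(P.round(1),round(e,1),onz("top",p,76).round(1),onz("side",q,76).round(1))
```

```text
[ 522.2 -302.4   79.6] 2.0 [ 521.8 -302.9   76. ] [ 524.8 -300.    76. ]
[ 505.5 -380.1   77.9] 2.5 [ 504.6 -380.2   76. ] [ 507.5 -379.2   76. ]
[ 444.5 -219.2   78.5] 2.3 [ 443.7 -219.3   76. ] [ 446.4 -217.3   76. ]
[ 436.2 -296.6   77.7] 1.0 [ 435.9 -296.8   76. ] [ 437.2 -295.5   76. ]
[ 433.2 -366.1   76.7] 0.6 [ 433.  -366.2   76. ] [ 433.7 -365.8   76. ]
```

View pics/m1.png

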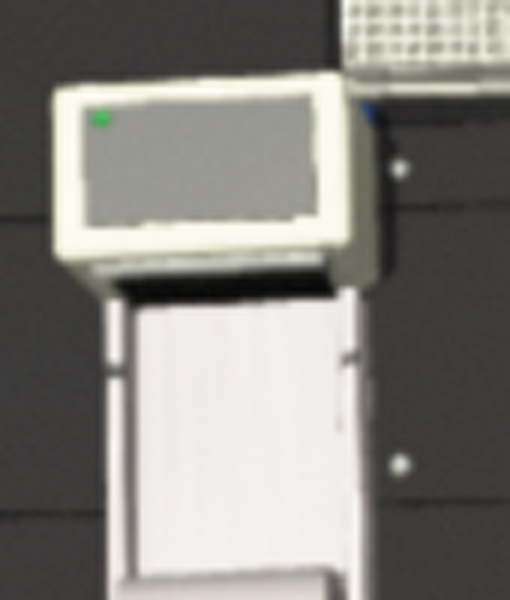

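View pics/m2.png

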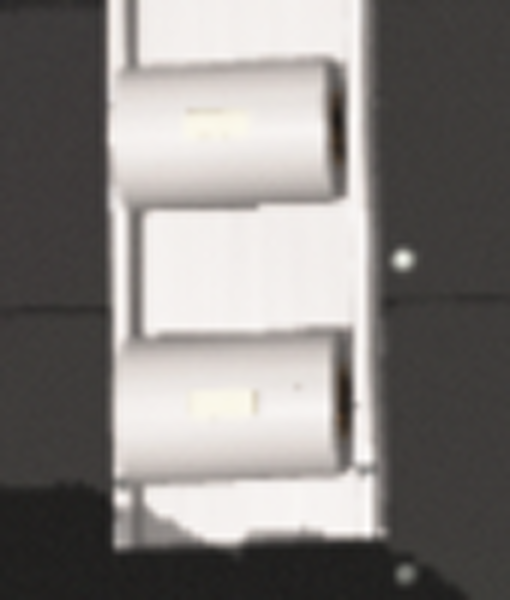

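View pics/m3.png

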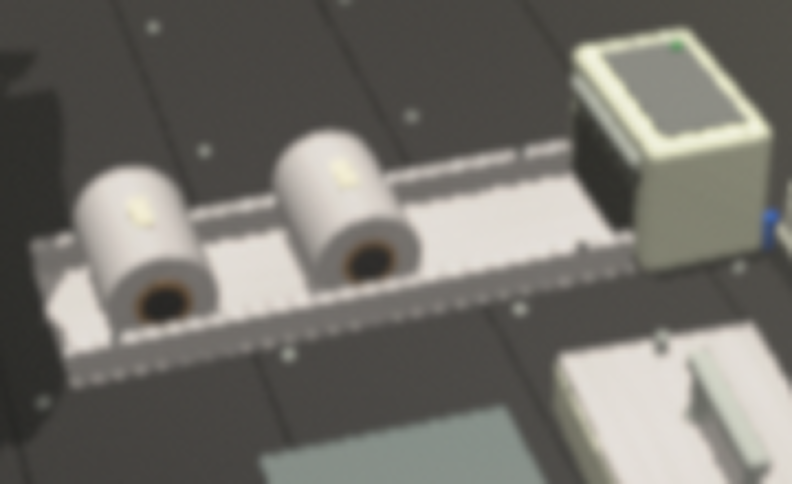

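View pics/m4.png

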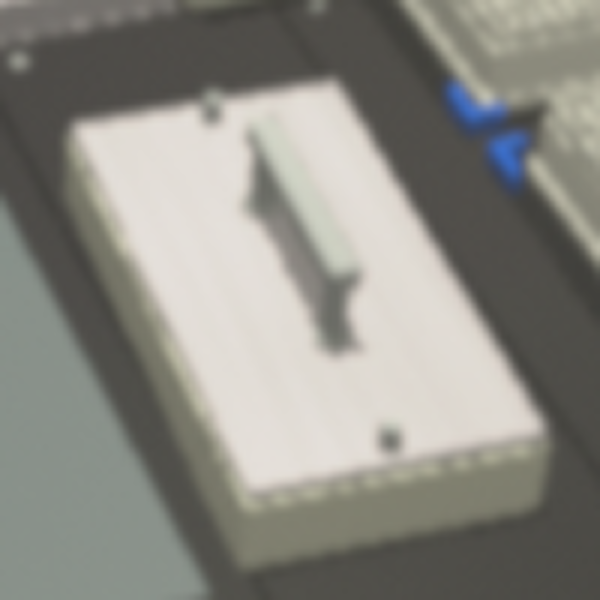

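Run:
```python
from h import *
def P(n,z,pts,o,f,lab):
    w=np.array([onz(n,(o[0]+(x-(f-1)/2)/f,o[1]+(y-(f-1)/2)/f),z)[:2] for x,y in pts]);print(lab,n,w.round(1).tolist(),"mean",w.mean(0).round(1))
    return w
ang=lambda a,b:np.degrees(np.arctan2(*(b-a)[::-1])).round(2)
k=600/180
w=P("top",41,[(353,106),(619,110),(617,247),(350,245)],(190,105),k,"plate");print(ang(w[1],w[0]),ang(w[2],w[3]),ang(w[3],w[0]),ang(w[2],w[1]))
w=P("side",41,[(72,125),(335,80),(548,435),(245,492)],(310,165),6,"plate");print(ang(w[3],w[0]),ang(w[2],w[1]),ang(w[0],w[1]),ang(w[3],w[2]))
w=P("top",52,[(364,173),(604,178)],(190,105),k,"dowel");print(ang(w[1],w[0]))
w=P("side",52,[(211,100),(390,432)],(310,165),6,"dowel");print(ang(w[1],w[0]))
w=P("top",83,[(425,157),(543,160),(543,178),(425,176)],(190,105),k,"handle");print(ang(w[1],w[0]))
w=P("side",83,[(247,130),(275,113),(359,262),(335,277)],(310,165),6,"handle");print(ang(w[3],w[0]))
w=P("top",94,[(55,90),(340,73),(350,247),(57,256)],(195,100),6,"housing");print(ang(w[1],w[0]),ang(w[2],w[3]),ang(w[3],w[0]),ang(w[2],w[1]))
w=P("side",94,[(572,46),(687,28),(770,130),(643,157)],(195,105),4.4,"housing");print(ang(w[3],w[0]),ang(w[2],w[1]),ang(w[0],w[1]),ang(w[3],w[2]))
w=P("top",25,[(105,300),(105,600)],(195,100),6,"railL up");w2=P("top",25,[(113,490),(114,545)],(195,185),6,"railL low");print(ang(w2[1],w[0]))
w=P("top",25,[(358,290)],(195,100),6,"railR up");w2=P("top",25,[(374,530)],(195,185),6,"railR low");print(ang(w2[0],w[0]))
w=P("side",25,[(120,335),(640,238)],(195,105),4.4,"railR top edge inner?");print(ang(w[0],w[1]))
w=P("side",25,[(32,242),(560,143)],(195,105),4.4,"railL");print(ang(w[0],w[1]))
# roll axis (z=38): mid silhouette
for lab,pts in (("roll1",[(118,135),(345,128)]),("roll2",[(118,410),(350,402)])):
    P("top",42,pts,(195,185),6,lab)
P("side",38,[(160,302),(372,262)],(195,105),4.4,"roll near-end core")
```

```text
plate top [[676.3, 102.2], [665.7, -128.4], [545.2, -121.8], [553.7, 106.9]] mean [610.2 -10.3]
87.36 87.87 -2.2 -3.13
plate side [[559.5, 111.4], [680.0, 105.9], [667.5, -124.9], [546.3, -117.0]] mean [613.3  -6.1]
86.7 86.91 -2.61 -3.72
dowel top [[614.0, 93.0], [603.5, -112.2]] mean [608.8  -9.6]
87.05
dowel side [[617.0, 96.2], [605.3, -114.6]] mean [611.1  -9.2]
86.81
handle top [[619.2, 39.4], [613.6, -59.4], [598.2, -58.9], [602.9, 39.8]] mean [608.5  -9.8]
86.78
handle side [[606.9, 36.1], [622.1, 43.0], [616.8, -53.5], [604.5, -58.7]] mean [612.6  -8.3]
88.5
housing top [[733.3, 355.6], [737.4, 221.7], [653.4, 217.4], [653.3, 354.0]] mean [694.3 287.2]
91.74 90.06 1.19 2.91
housing side [[656.1, 359.6], [738.2, 358.7], [739.3, 223.6], [651.8, 219.0]] mean [696.4 290.2]
88.24 90.45 -0.65 3.01
railL up top [[648.6, 348.1], [501.0, 347.1]] mean [574.8 347.6]
railL low top [[310.7, 342.0], [285.1, 341.4]] mean [297.9 341.7]
1.05
railR up top [[649.9, 224.6]] mean [649.9 224.6]
railR low top [[288.8, 219.1]] mean [288.8 219.1]
0.88
railR top edge inner? side [[322.1, 231.1], [657.5, 229.8]] mean [489.8 230.5]
-0.23
railL side [[287.3, 344.5], [646.6, 351.8]] mean [466.9 348.2]
1.15
roll1 top [[476.9, 336.7], [477.1, 229.1]] mean [477.  282.9]
roll2 top [[347.4, 335.9], [348.1, 227.4]] mean [347.8 281.6]
roll near-end core side [[349.3, 238.9], [482.3, 239.5]] mean [415.8 239.2]
```

```bash
cat >> h.py <<'E'
def Rz(d):
    c,s=np.cos(np.radians(d)),np.sin(np.radians(d));return np.array([[c,s,0],[s,-c,0],[0,0,-1.]])
MO=np.array([484.,284.]);MY=1.0
def mag(x,y=0):
    c,s=np.cos(np.radians(MY)),np.sin(np.radians(MY));return MO+[c*x-s*y,s*x+c*y]
def mx(p): return (np.array(p[:2])-MO)@[np.cos(np.radians(MY)),np.sin(np.radians(MY))]
def fz(): return np.round(env.current_wrist_force(),1)
def st(m=""): print(m,"t",round(env.current_time(),2),"p",np.round(env.current_position(),1),"F",fz())
def down(xy,z0,zmin,f=4,step=1.0,v=30):
    z=z0;base=env.current_wrist_force()[2]
    while z>zmin:
        z-=step;env.move_straight([*xy,z],v=v)
        if env.current_wrist_force()[2]-base>f: return z
    return None
E
python3 - <<'E'
from h import *
env.set_gripper(0,10)
w=[onz("top",(190+(x-1.2)/(10/3),105+(y-1.2)/(10/3)),3)[:2].round(1).tolist() for x,y in[(344,284),(627,275),(635,443),(347,455)]];print(w,np.mean(w,0))
xy=mag(-7-13)
for y in(1,181):
    print(y,np.round(env.ik([*xy,160],Rz(y)),0))
env.reach([*xy,170],Rz(1));st();env.move_straight([*xy,142],v=100);st()
z=down(xy,142,132);print(z);st()
print(env.current_opening())
save("side","s1");
E
```

```text
[[526.1, 115.7], [526.9, -132.6], [379.8, -133.4], [376.4, 115.6]] [452.3    -8.675]
1 [-36.  46.  -1. 111.   1.  23. -37.]
181 [-15.  50. -37. 110.  49.  38.  98.]
 t 2.88 p [463.5 285.8 170.4] F [-0.4  0.8  0. ]
 t 3.31 p [463.6 284.2 141.8] F [ 0.8  0.4 -0.4]
136.0
 t 4.81 p [464.4 283.7 136.7] F [-0.3 -0.5  6.7]
0.2605325852531073
```

View pics/s1.png

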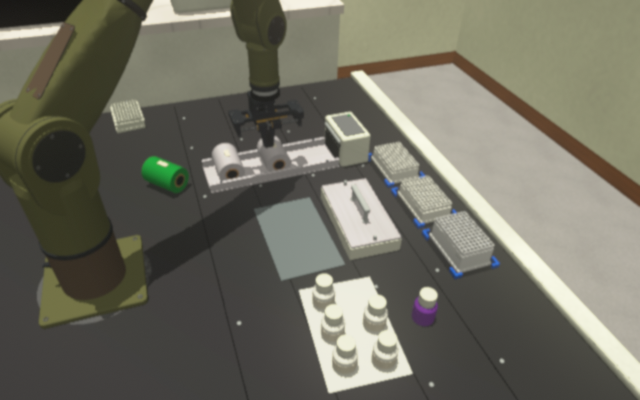

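The hand is on top of roll 1 at about (270,150), with contact at the expected height. Now the first strokes.

```bash
cat >> h.py <<'E'
def stroke(x,d,o=13,z=136,v=80,first=False,lift=True):
    """roll centre at mag x, advance it by d (<=2o)"""
    a=mag(x-o)
    if not first:
        env.move_straight([*a,146],v=200);env.move_straight([*a,z],v=40)
    f0=fz();b=mag(x-o+2*d);env.move_straight([*b,z],v=v);f1=fz()
    if lift: env.move_straight([*b,146],v=60)
    print("stroke",round(x),f0,f1,"t",round(env.current_time(),1));return x+d
E
python3 - <<'E'
from h import *
x=stroke(-7,26,first=True);x=stroke(x,26)
print(x);env.move_straight([*mag(x-90),150],v=250)
save("side","s2",(195,105,375,215),4.4);save("top","t2",(195,100,280,285),3.2)
E
```

```text
stroke -7 [-0.3 -1.1  6.8] [ 0.5 -0.8  7.1] t 6.0
stroke 19 [ 0.6 -1.1 10.5] [0.8 0.8 9.1] t 7.8
45
```

View pics/s2.png

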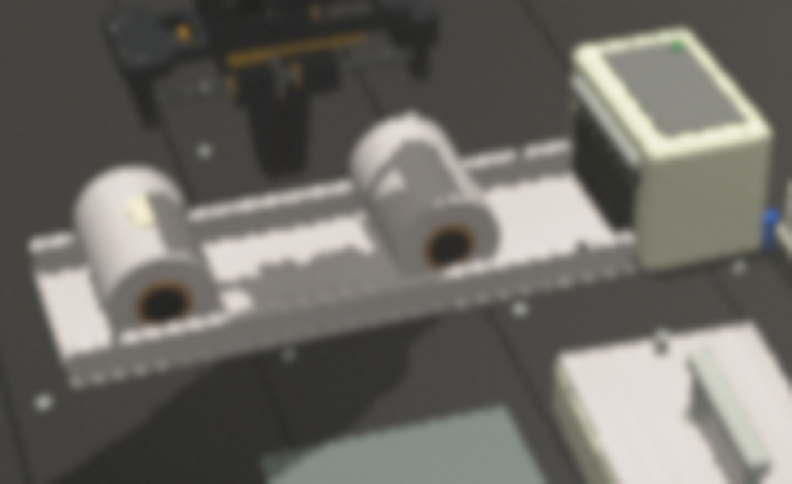

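View pics/t2.png

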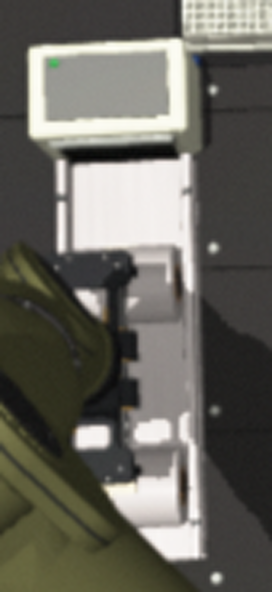

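```bash
cat >> h.py <<'E'
def core(x,y):
    # near-end core centre in the m3 crop; end face in the vertical plane y~mid-50
    o,d=ray("side",(195+(x-1.7)/4.4,105+(y-1.7)/4.4))
    out=o+d*(38-o[2])/d[2]; return out.round(1),round(mx(out),1)
E
python3 - <<'E'
from h import *
for p in [(160,302),(372,262),(449,247)]: print(core(*p))
for x in(-9,-136,130,60): q=proj("side",[*mag(x,-50),38]); print(x,(q-[195,105])*4.4+1.7)
E
```

```text
(array([349.3, 238.9,  38. ]), np.float64(-135.5))
(array([482.3, 239.5,  38. ]), np.float64(-2.5))
(array([532.5, 240.2,  38. ]), np.float64(47.7))
-9 [364.47980886 268.91970525]
-136 [161.74997956 308.98688204]
130 [574.6407402  227.38385816]
60 [470.27542178 248.01044123]
```

Run:
```python
from h import *
x=46
for d in(25,25,25): x=stroke(x,d)
x=stroke(x,14,v=50,lift=False);st();env.hold(.2);
env.move_straight([*env.current_position()[:2],150],v=40)
env.move_straight([*mag(-10),170],v=250)
save("side","s3",(195,105,375,215),4.4);save("top","t3",(195,100,280,285),3.2)
```

```text
stroke 46 [ 0.3 -1.3  8.3] [0.4 0.  9.5] t 10.5
stroke 71 [ 0.5 -0.5  9.2] [0.3 0.1 7.8] t 12.2
stroke 96 [-0.1 -1.3  9.5] [0.2 0.8 8.2] t 14.0
stroke 121 [ 0.4 -0.5  8.3] [-8.  -1.5 13.8] t 15.4
 t 15.38 p [618.9 286.6 137.3] F [-8.  -1.5 13.8]
```

View pics/s3.png

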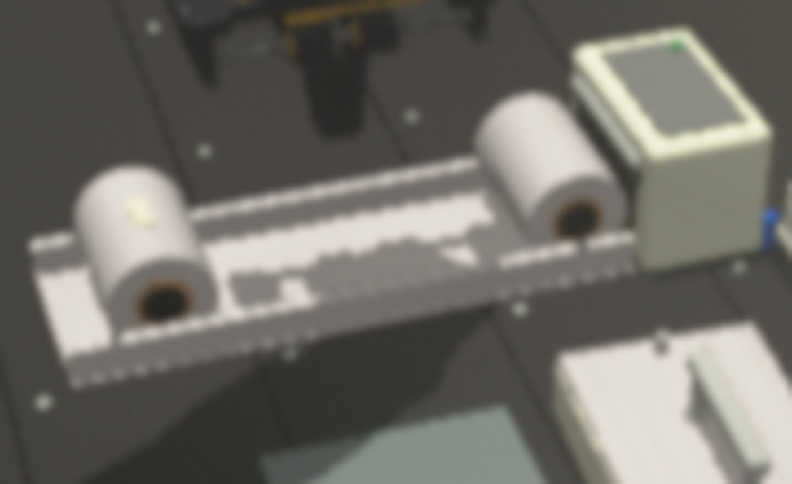

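View pics/t3.png

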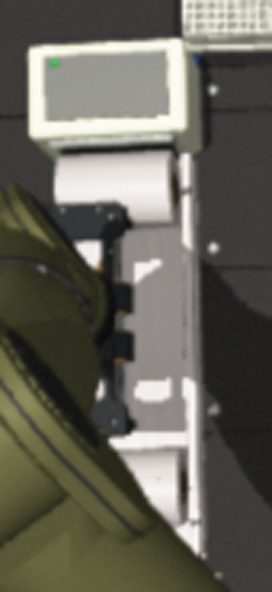

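Roll 1's core is at crop (577,220), where home projects to about (575,227), and the push ended with an 8 N reaction from the stop. Roll 2 is next.

Run:
```python
from h import *
x=-136
env.move_straight([*mag(x-13),170],v=250)
for i in range(3): x=stroke(x,26)
env.move_straight([*mag(x-70),160],v=250)
save("side","s4",(195,105,375,215),4.4);print(x)
```

```text
stroke -136 [-0.6 -0.3  7.4] [ 0.2 -1.5  9.3] t 19.4
stroke -110 [-1.9 -0.1 14.9] [ 0.  -0.1 12.9] t 21.2
stroke -84 [-0.9 -0.6 13.6] [ 0.8  0.6 12. ] t 23.0
-58
```

View pics/s4.png

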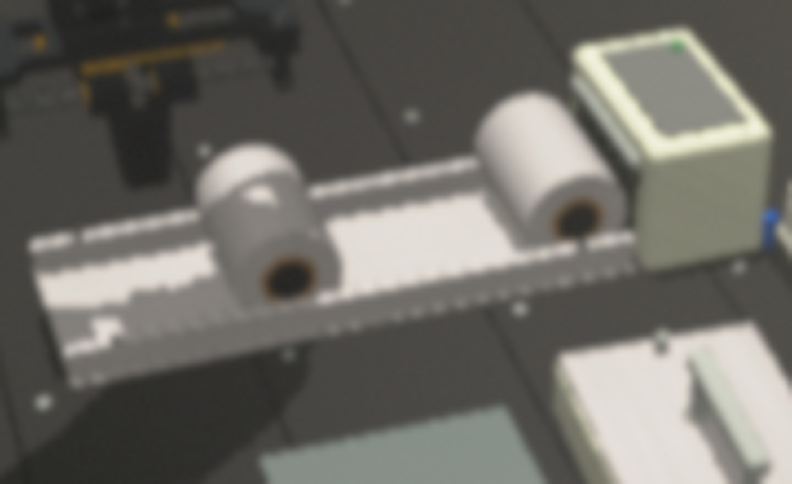

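Run:
```python
from h import *
x=-57
for i in range(4): x=stroke(x,25)
x=stroke(x,22,v=50,lift=False);st();env.hold(.2)
env.move_straight([*env.current_position()[:2],150],v=40)
env.set_gripper(88)
env.move_straight([*mag(-60),200],v=300)
save("side","s5",(195,105,375,215),4.4);save("side","s5f");save("top","t5");st()
```

```text
stroke -57 [-1.  -0.9 10.3] [-0.1 -1.1 12. ] t 25.5
stroke -32 [-0.3 -0.6 13.2] [ 0.7 -0.1  9.5] t 27.2
stroke -7 [ 0.3 -0.3 13. ] [ 1.  -0.8  9.5] t 29.0
stroke 18 [ 0.4 -1.2 11.3] [-0.3 -1.3  8.2] t 30.8
stroke 43 [-1.9 -0.3 11.7] [-5.7 -1.8 15.6] t 32.5
 t 32.49 p [557.2 285.5 137.2] F [-5.7 -1.8 15.6]
 t 35.29 p [425.6 282.8 199.6] F [ 0.6 -0.5 -0.4]
```

View pics/s5.png

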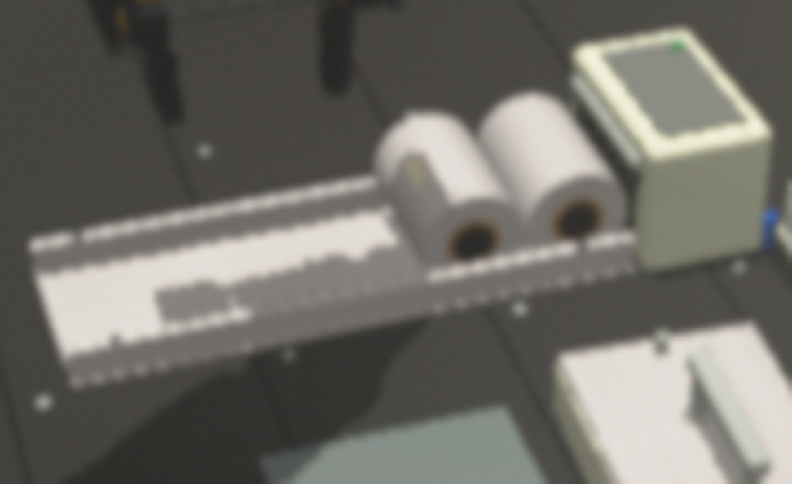

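View pics/s5f.png

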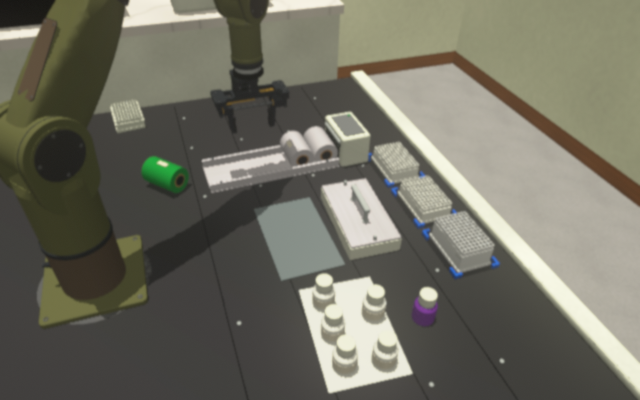

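View pics/t5.png

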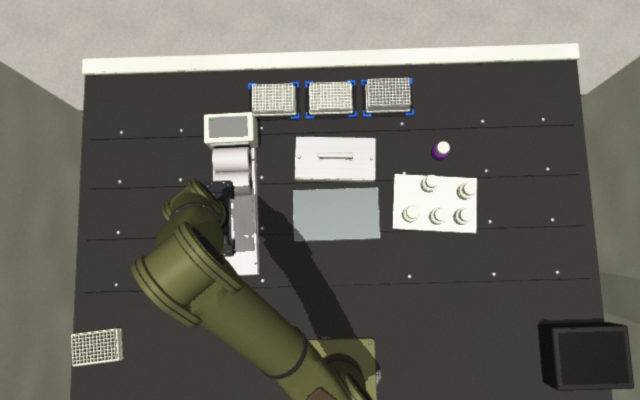

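Roll 2's core at crop (473,241) sits one roll spacing from roll 1. One jar was knocked, from top-view (438,186) to (430,184), so I'll re-measure the jars before picking them. Now the cover.

```bash
cat >> h.py <<'E'
C=np.array([610.3,-9.3]);CY=-3.0
def car(x,y):
    c,s=np.cos(np.radians(CY)),np.sin(np.radians(CY));return C+[c*x-s*y,s*x+c*y]
E
python3 - <<'E'
from h import *
for y in(-3,177):
    q=env.ik([*C,122],Rz(y));print(y,None if q is None else np.round(q))
env.reach([*C,210],Rz(-3));env.set_gripper(60)
env.move_straight([*C,122],v=120);st();print(np.round(env.current_torque(),2))
env.set_gripper(0,8);st();print(np.round(env.current_torque(),2),env.current_opening())
save("side","s6",(290,100,430,260),3.7);save("top","t6",(270,100,400,250),4)
E
```

```text
-3 [ -1.  53.  -5.  99.   9.  28. -14.]
177 [ 24.  62. -52.  98.  61.  53. 122.]
 t 38.07 p [610.8  -9.3 122.6] F [ 0.1 -0.3  0.6]
[-0.04  0.03 -0.02]
 t 38.83 p [611.8  -9.4 122.3] F [ 4.4 -0.7 -1.7]
[-0.16 -0.79  0.01] 13.8617654484486
```

View pics/s6.png

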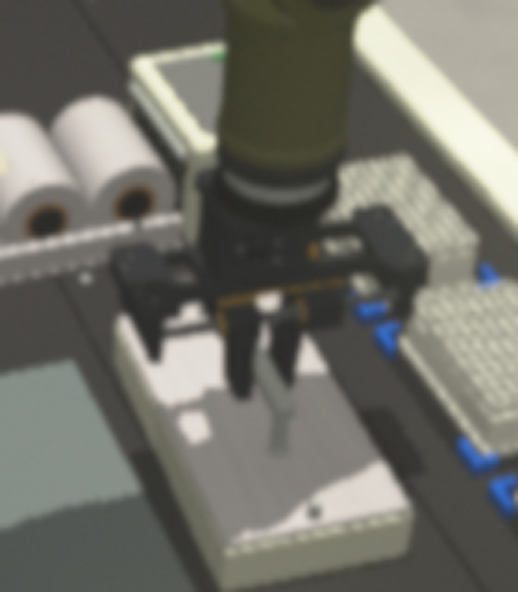

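View pics/t6.png

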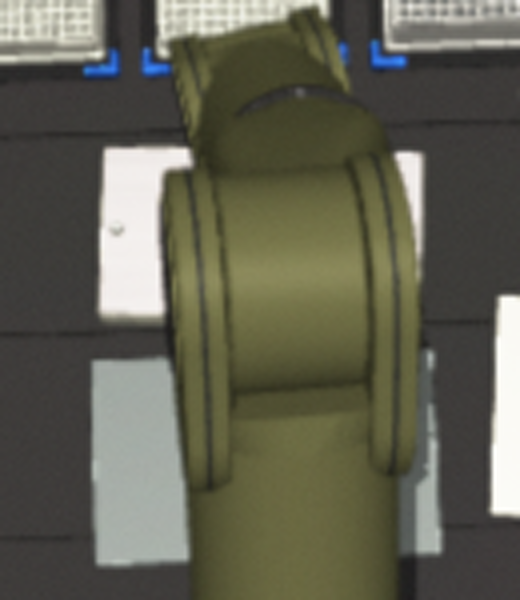

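Run:
```python
from h import *
c=C.copy()
for i in range(4):
    f=env.current_wrist_force();c+=np.clip(f[:2]/5,-1.5,1.5);env.move_straight([*c,122],v=30);env.hold(.1);st();
print(c,np.round(env.current_torque(),2));np.save("c.npy",c)
env.set_gripper(0,25);st();print(np.round(env.current_torque(),2),env.current_opening())
```

```text
t 39.27 p [611.9  -9.4 122.2] F [ 5.7  0.3 -0.3]
 t 39.62 p [612.2  -9.4 122.1] F [ 2.9 -0.4  1.8]
 t 39.98 p [612.2  -9.4 122.1] F [-0.5  0.6  6.5]
 t 40.33 p [612.2  -9.3 122.1] F [-0.2  0.2  5.9]
[612.88923752  -9.34199367] [-0.04  0.04 -0.01]
 t 40.54 p [612.2  -9.4 122.1] F [ 0.2 -0.8  4.5]
[-0.01 -0.02 -0.03] 13.382652130316446
```

Run:
```python
from h import *
c=np.load("c.npy")
for z in(123,124.5,126,128,131,134,138,142,146):
    env.move_straight([*c,z],v=25);f=env.current_wrist_force();print(z,np.round(f,1),np.round(env.current_torque(),2))
    if abs(f[0])>2.5 or abs(f[1])>2.5: c+=np.clip(f[:2]/6,-.7,.7)
st()
save("side","s7",(290,100,430,260),3.7)
```

```text
123 [ 1.   0.6 -2.2] [-0.04 -0.16  0.  ]
124.5 [ 0.7  0.1 -4. ] [-0.06 -0.08  0.01]
126 [ 0.  -0.9 -3.4] [-0.03  0.02 -0.05]
128 [ 0.1 -0.6 -4.3] [-0.11  0.1  -0.03]
131 [ 0.2 -0.7 -3.5] [-0.08  0.06 -0.02]
134 [ 1.   0.7 -4. ] [-0.06  0.1  -0.  ]
138 [-0.2  0.2 -3.1] [-0.02  0.07  0.05]
142 [-0.8  0.1 -3.7] [-0.08  0.09 -0.01]
146 [ 0.1  0.  -3.8] [-0.06  0.07 -0.04]
 t 43.0 p [613.   -9.4 146.2] F [ 0.1  0.  -3.8]
```

View pics/s7.png

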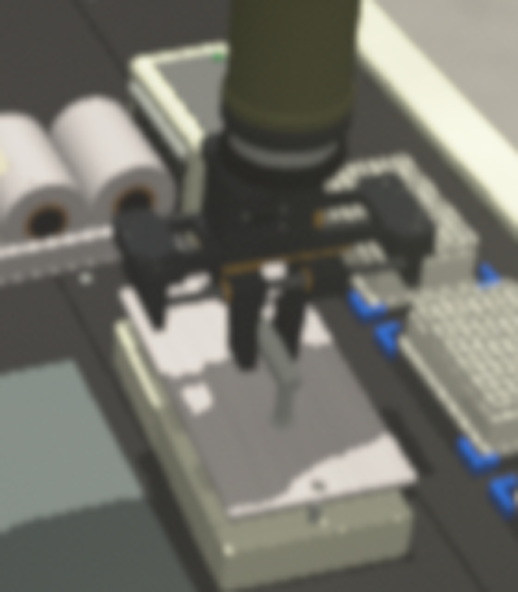

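Run:
```python
from h import *
def quad(n,img,roi,lo,hi,z):
    v=cv2.imread(img).mean(2);m=np.zeros(v.shape,np.uint8);x0,y0,x1,y1=roi
    m[y0:y1,x0:x1]=((v>lo)&(v<hi))[y0:y1,x0:x1]
    cs=max(cv2.findContours(m,0,1)[0],key=cv2.contourArea);h=cv2.convexHull(cs)
    for e in np.arange(2,15,.5):
        q=cv2.approxPolyDP(h,e,True)[:,0]
        if len(q)<=4:break
    w=np.array([onz(n,p,z)[:2] for p in q]);print(n,q.tolist(),w.round(1).tolist(),w.mean(0).round(1))
    for i in range(len(w)):
        d=w[i]-w[i-1];print(np.linalg.norm(d).round(1),np.degrees(np.arctan2(d[1],d[0])).round(2))
quad("side","pics/side0.png",(250,190,350,285),100,160,3)
quad("top","pics/top0.png",(285,183,390,250),120,200,3)
```

```text
side [[309, 197], [344, 264], [281, 279], [254, 209]] [[528.6, 120.7], [528.2, -129.3], [381.4, -127.3], [380.4, 118.4]] [454.7  -4.4]
148.2 0.88
250.0 -90.11
146.8 179.22
245.8 90.21
top [[377, 187], [379, 237], [294, 240], [293, 190]] [[527.3, -130.4], [381.4, -130.2], [379.7, 114.8], [525.7, 115.3]] [453.5  -7.6]
245.7 -89.61
145.9 179.92
245.0 90.41
146.0 0.18
```

Run:
```python
from h import *
p=env.current_position();m=[454.5,-7.5];R=Rz(0.3)
env.move_straight([p[0],p[1],170],v=80)
env.move_straight([*m,170],rot=R,v=120)
env.move_straight([*m,95],v=80);st()
z=95
while z>85:
    z-=.7;env.move_straight([*m,z],v=20);f=env.current_wrist_force()[2]
    if f>1: break
st("contact");print(z,np.round(env.current_torque(),2))
env.set_gripper(40,25);st("rel")
env.move_straight([*m,190],v=120)
env.reach([450,60,300],R)
save("side","s8");save("top","t8");st()
```

```text
t 46.06 p [454.7  -7.5  95.3] F [-0.3  0.2 -2.9]
contact t 48.31 p [454.5  -7.5  89. ] F [-0.2  0.1  1.7]
88.69999999999997 [-0.01  0.15  0.01]
rel t 48.88 p [454.5  -7.5  88.7] F [-0.3 -0.6  0.1]
 t 50.55 p [449.3  58.6 298.5] F [0.6 0.1 0.2]
```

View pics/s8.png

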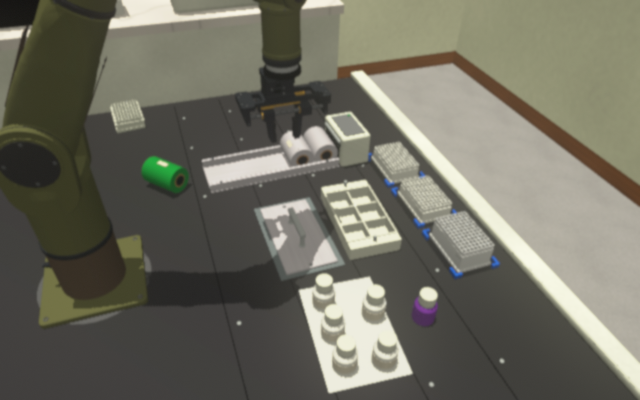

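View pics/t8.png

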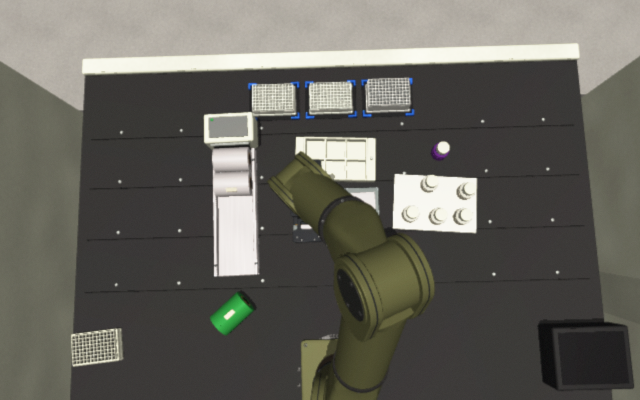

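The cover lies centred on the mat in the side view, around (298,235), and the carrier is open. Next I'll re-measure the jars and check the edges of the parked cover.

Run:
```python
from h import *
s=cv2.imread("pics/s8.png");t=cv2.imread("pics/t8.png")
c=lambda im,x0,y0,x1,y1,f:cv2.resize(im[y0:y1,x0:x1],None,fx=f,fy=f,interpolation=cv2.INTER_CUBIC)
cv2.imwrite("pics/p1.png",c(s,245,175,345,285,5))
cv2.imwrite("pics/p2.png",cv2.convertScaleAbs(c(cv2.cvtColor(t,6),385,165,490,245,6),alpha=3,beta=-510))
cv2.imwrite("pics/p3.png",cv2.convertScaleAbs(c(cv2.cvtColor(s,6),295,265,420,390,4.8),alpha=1.3,beta=-80))
```

```text
(no output)
```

View pics/p1.png

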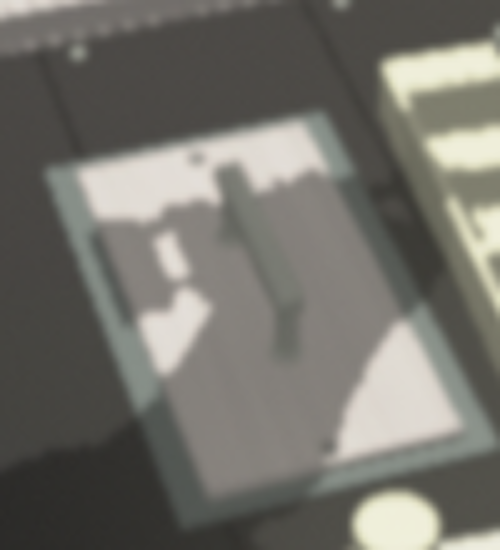

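View pics/p2.png

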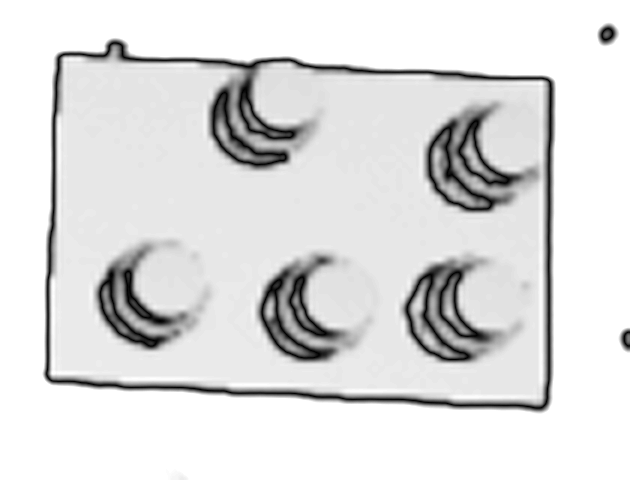

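View pics/p3.png

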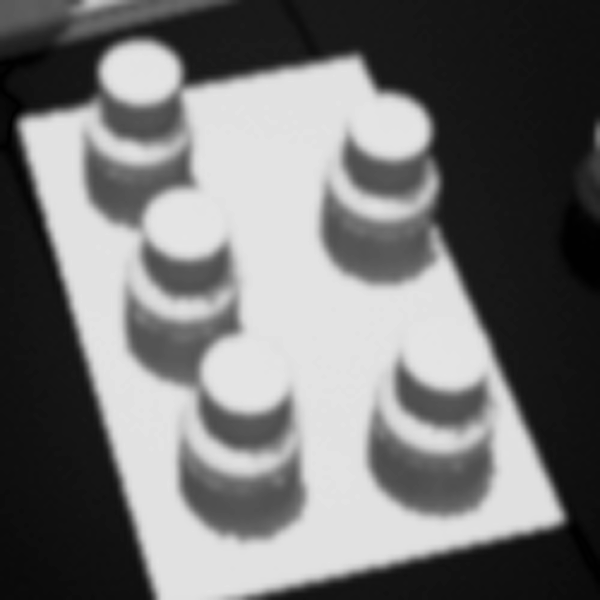

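The cover sits square inside the mat's border. Only one jar has moved, to top crop (290,95) and side crop (390,126). First jar next.

```bash
cat >> h.py <<'E'
C=np.array([612.4,-9.2])
def jars(T,S):
    out=[]
    for a,b in zip(T,S):
        p=(385+(a[0]-2.5)/6,165+(a[1]-2.5)/6);q=(295+(b[0]-1.9)/4.8,265+(b[1]-1.9)/4.8)
        A,B=onz("top",p,76)[:2],onz("side",q,76)[:2];assert np.linalg.norm(A-B)<6,(A,B);out.append((A+B)/2+[1.3,0])
    return out
CELL={0:(-30,-60),1:(30,-60),2:(-30,0),3:(30,0),4:(-30,60),5:(30,60)}
def pick(xy):
    R=Rz(-3);env.set_gripper(58,15);env.reach([*xy,200],R);env.move_straight([*xy,130],v=200);env.move_straight([*xy,111],v=60)
    env.set_gripper(0,15);o=env.current_opening();st(f"grip {o:.1f}")
    assert 30<o<38,o
    env.move_straight([*xy,125],v=60);env.move_straight([*xy,212],v=200)
    return env.current_opening()
def place(k):
    xy=car(*CELL[k]);env.move_straight([*xy,212],rot=Rz(-3),v=250);env.move_straight([*xy,155],v=150);env.move_straight([*xy,119],v=50)
    st("above");f0=env.current_wrist_force();z=119;assert env.current_opening()>30
    while z>109:
        z-=1;env.move_straight([*xy,z],v=25);f=env.current_wrist_force()-f0
        if f[2]>2: break
    st(f"down cmd{z}");env.set_gripper(42);env.move_straight([*xy,150],v=80);env.move_straight([*xy,205],v=200);st("done")
E
sed -i 's/C=np.array(\[612.4,-9.2\])/C[:]=[612.4,-9.2]/' h.py
python3 - <<'E'
from h import *
J=jars([(290,95),(510,142),(168,283),(338,295),(490,297)],[(390,126),(445,350),(141,72),(187,224),(246,375)])
print(np.round(J,1));np.save("J.npy",J)
pick(J[0]);place(5)
env.reach([480,-150,300],Rz(-3))
save("side","s9");save("top","t9");st()
E
```

```text
[[ 532.3 -278. ]
 [ 507.3 -379.7]
 [ 446.3 -218.3]
 [ 437.8 -296.2]
 [ 434.6 -366. ]]
grip 33.1 t 53.83 p [ 532.3 -278.1  111.1] F [-0.4 -0.9  1.3]
above t 57.73 p [645.7  49.3 119.2] F [-0.3  0.2 -1.1]
down cmd112 t 59.48 p [645.5  49.3 113. ] F [-2.3 -1.   7.5]
done t 60.86 p [645.5  49.1 205.2] F [ 0.2 -0.4 -0.1]
 t 62.02 p [ 481.1 -148.6  299.6] F [-0.  -0.6 -0.6]
```

View pics/s9.png

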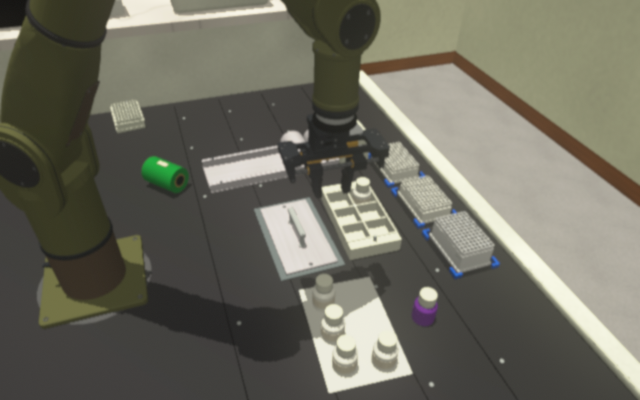

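View pics/t9.png

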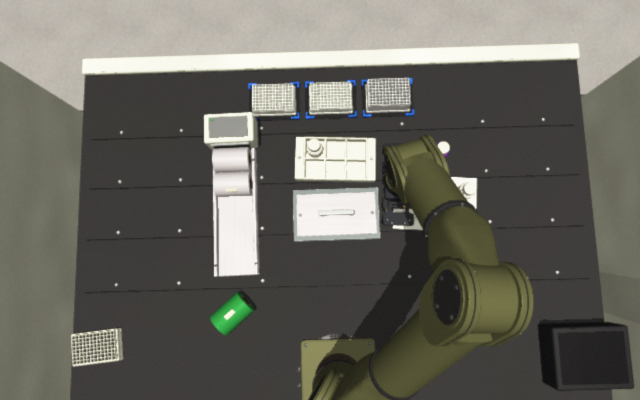

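The jar is seated in cell 5: cap at top (315,146), and it touched down at the height expected for the cell floor. Now the rest.

Run:
```python
from h import *
J=np.load("J.npy")
for j,k in((1,3),(2,1)):
    pick(J[j]);place(k)
env.reach([480,100,300],Rz(-3))
save("side","s10",(290,150,450,390),2.5);save("top","t10",(280,120,490,250),3.8);st()
```

```text
grip 33.4 t 64.91 p [ 507.5 -379.8  111.2] F [-0.3 -0.3  1.2]
above t 69.0 p [642.5 -10.7 119.2] F [-0.3  0.1 -0.8]
down cmd112 t 70.75 p [642.6 -10.7 113.1] F [-1.6 -0.4  8.1]
done t 72.13 p [642.4 -10.8 205.2] F [-0.3 -0.4  0.5]
grip 33.7 t 75.12 p [ 446.4 -218.4  111.2] F [-0.5 -0.5  2.6]
above t 78.62 p [639.4 -70.6 119.1] F [-0.2  0.4 -0.4]
down cmd112 t 80.37 p [639.4 -70.6 113.2] F [-2.6  0.4  8.4]
done t 81.75 p [639.2 -70.8 205.2] F [ 0.4  0.4 -0.1]
 t 82.84 p [481.1  98.6 299.2] F [-0.4 -0.9  0.1]
```

View pics/s10.png

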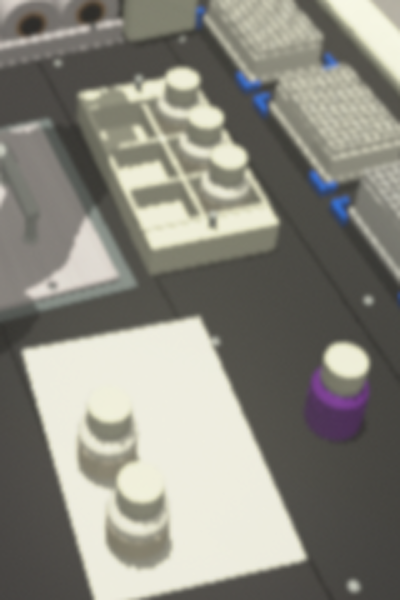

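View pics/t10.png

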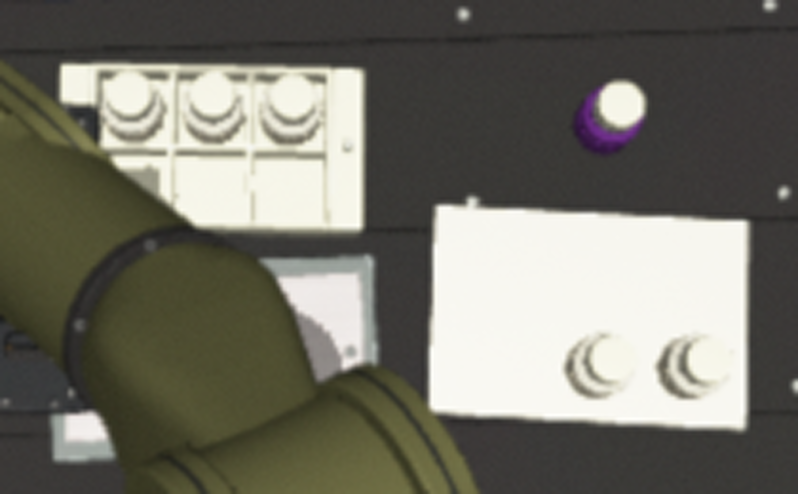

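Three jars stand upright along the far row, and the last two are unmoved. Two more to place.

Run:
```python
from h import *
J=np.load("J.npy")
for j,k in((3,2),(4,0)):
    pick(J[j]);place(k)
env.reach([420,-250,330],Rz(-3))
save("side","s11",(180,100,500,340),2.5);save("top","t11",(190,80,490,290),2.6);st()
```

```text
grip 33.5 t 86.24 p [ 437.8 -296.2  111.1] F [-0.4  0.3  0.8]
above t 90.05 p [582.6  -7.5 119.1] F [-0.4 -0.3 -1.6]
down cmd112 t 91.8 p [582.3  -7.5 112.9] F [-2.   0.5  7.7]
done t 93.18 p [582.4  -7.7 205.1] F [-0.1 -0.5  0.3]
grip 33.9 t 96.51 p [ 434.7 -366.1  111.2] F [-0.4 -0.   2.1]
above t 100.35 p [579.5 -67.5 119.1] F [ 1.2 -0.  -0.7]
down cmd112 t 102.1 p [579.2 -67.5 112.9] F [-2.6  0.5  8.4]
done t 103.48 p [579.2 -67.7 205.1] F [-0.5 -0.4  0.7]
 t 104.64 p [ 421.  -248.8  329.4] F [-0.3  0.2 -0.2]
```

View pics/s11.png

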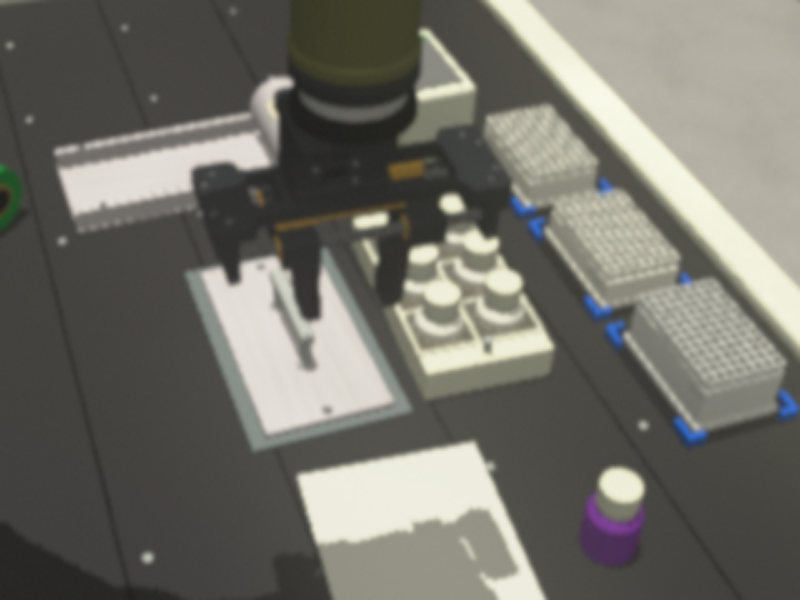

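View pics/t11.png

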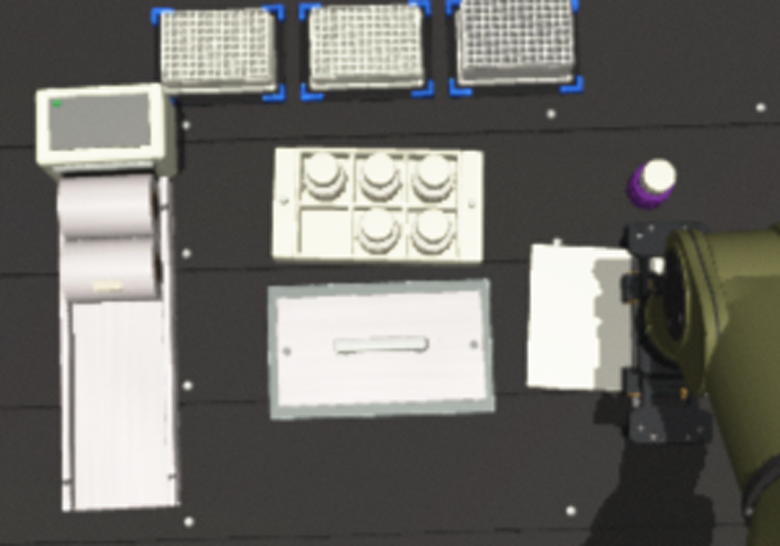

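All five jars are in cells and the cover lies flat. One last unobstructed look at the rolls before handing in.

Run:
```python
from h import *
env.reach([300,-420,330],Rz(-60))
save("side","s12",(195,105,445,285),3.1);save("top","t12",(195,100,280,200),6);st()
```

```text
t 105.58 p [ 302.2 -418.1  330. ] F [0.4 0.6 0.7]
```

View pics/s12.png

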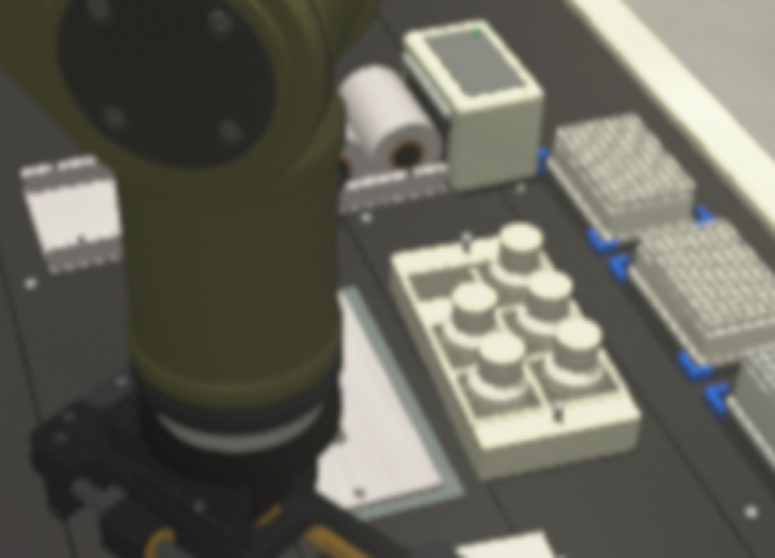

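View pics/t12.png

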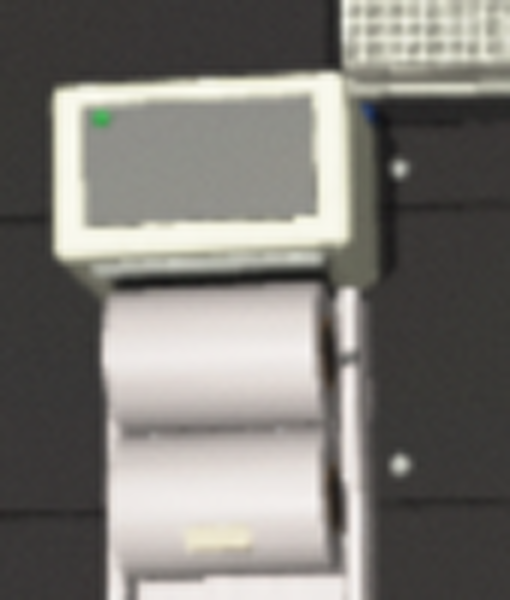

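Run:
```python
from h import *
env.hold(.3);print(env.close_job(),env.current_time())
```

```text
the job is handed in; nothing more can be done
the job is handed in; nothing more can be done
```

The deck is ready and the job is handed in at about 106 s of the allowed 210 s; the system gave no verdict.

- **Foil rolls:** With the carrier still covered, I rolled roll 1 along the floor to the stop with the closed fingers on top, then roll 2 up against it. Both final pushes ended with a reaction force, about 8 N and 6 N. The last top view shows the two rolls touching; roll 1 looks tight against the stop as far as the pixels resolve. In the last side view the arm hid roll 2.
- **Cover plate:** It came off the dowels level, with side forces of 1 N or less. It lies flat and square inside the parking mat's border.
- **Jars:** All five white jars stand upright in cells 0, 1, 2, 3 and 5, and cell 4 is empty. Each was set down until it touched, with a contact force of about 8 N. One jar was knocked a few centimetres early in the run, so I measured it again before picking it.
- **Left alone:** I did not touch the green roll, the purple jar or the other labware.

The two cameras disagreed by 2–5 mm on positions. I used their average, corrected for where the cover handle was actually found when gripped.

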